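# Check two bushings for line with a guide rod

### The job

Start the bushing check: press the button on the start box fully down and let it come back up. Then take the longer of the two steel rods out of the rack by its head and lower it through the upper and then the lower bushing of the check station. Finish while holding it there: gripped by the head, at rest, its nose showing below the lower bushing and its collar still clear above the upper one. Leave the shorter rod standing in the rack, and do not knock over or shift the two vials.

Things in the scene. Friction and masses are not known exactly. Their poses are not given: they have to be found in the camera images.
- long_rod: The longer steel rod, upright in one rack hole. Origin at its lower tip, z towards the head. From the tip: nose 8 mm long, tapering from 5 to 12 mm across; shank 12 mm across up to z = 105 mm; collar 24 mm across, 105 to 109 mm; round dark head 18 mm across, 109 to 155 mm: grip here. 0.13 to 0.21 kg. In the rack its tip is 6 mm above the bench, so its head spans 115 to 161 mm
- short_rod: The shorter steel rod, upright in the rack's other hole; same shape and diameters, but the collar is from 60 to 64 mm and the head from 64 to 110 mm above its tip (top of head about 116 mm above the bench). Too short to reach the lower bushing; to be left alone
- rack: Fixed grey block, 130 (x) x 50 (y) x 50 mm high, origin at the centre of its underside. Two upright blind holes of 14.5 mm, 44 mm deep, at x = -40 and +40 mm in its frame; either rod may stand in either hole
- station: Fixed C-frame, foot plate 120 x 100 x 12 mm. Two brass bushings, one above the other on one vertical axis. Origin on that axis at bench level, z up; column at x = 27 to 57 mm, 118 mm high. Bushings: 15 mm bore, 22 mm tall, top 6 mm flared to 21 mm. Upper from z = 102 to 124 mm (highest part), lower from 40 to 62 mm; free below both. Long rod's collar on the upper bushing: tip at z = 19 mm
- upper_mouth (a point): Centre of the top of the upper bushing, on the axis, 124 mm above the bench
- lower_mouth (a point): Centre of the top of the lower bushing, on the axis, 62 mm above the bench
- start_button (a joint): Travel of the spring push button: 0 up, 0.006 m fully down (about 5 N); springs back by itself
- start_button_top (a point): Centre of the top of the black round button (28 mm across) on the fixed grey start box (80 x 70 x 36 mm); pressed straight down. Beware on the way here: a fixed screen stands on edge left of the robot, 420 mm high, its panel from 0.10 m ahead and 0.10 m left of the base to 0.27 m ahead and 0.48 m left; a thin tall post stands 0.40 m ahead and 0.56 m left
- brown_vial: Small brown vial with dark cap, 27 mm across, 57 mm tall, standing loose; bystander. Origin at the centre of its underside
- white_vial: Small white vial with green cap, 27 mm across, 57 mm tall, standing loose; bystander. Origin at the centre of its underside
- long_rod_tip (a point): Tip of the long rod's nose (same point as the long rod's origin). Leaning the gripper back towards the base, up to about 30 degrees, while rod and fingers' closing line stay as they are, keeps an arm's upper link off the screen

How it is judged:
By the outcome, as a careful person would: the job done as asked, in the order asked, and still so for the second after the job is handed in, while the arm keeps its last pose, push and grip.
It also fails if it takes over 58 s, if anything falls off the work surface, if the arm or the gripper's body presses on something with over 40 N, if the wrist force passes 120 N, or if a joint passes its speed limit or range.

### The arm

A 7-joint arm with a two-finger parallel gripper is mounted at the origin on the work surface; the furniture and walls round the work are solid. World frame = base frame: x ahead of the robot, y to its left, z up, the work surface at z = 0. Lengths are in m, angles in rad, forces in N, time in s.
With the tool pointing down it reaches from about 0.4 to 0.85 m from the base axis. Payload 10.4 kg.
Tool frame: the origin (TCP) lies at the very end of the fingers, on their centre line; the grasp point (between the pads) lies 19 mm behind it; z points along the fingers, y is the line along which they close (so a half turn about z gives the same grasp; the last joint's range is limited). The gripper opens to 85 mm and grips with 20 to 120 N. Pads are 22 mm wide; open, the fingers measure 114 mm over their backs; the gripper's body (76 mm by 85 mm) begins 54 mm behind the grasp point. The pads swing forward as they close: fully open they stand 13 mm farther back than shut.
Start: joints at [1.198, 0.332, -0.065, 1.46, 0.022, 1.35, -0.088], TCP at [0.214, -0.587, 0.231] pointing down, gripper open.
Joint ranges: [-2.6, 2.6], [-0.5, 2.12], [-1.47, 1.34], [0.16, 2.42], [-1.27, 4.41], [0.06, 2.06], [-2.6, 2.6]. Speed limits (rad/s): [2.22, 2.22, 2.79, 2.79, 3.14, 3.14, 3.14].

### API

Orientations are given as a unit quaternion [x, y, z, w].
In Python, from workcell import status, cams, job_done, spotter gives the robot as it stands.
- The arm moves only by the shell command python3 -m creep 'ROWS' [FORCE]. ROWS is JSON, a list of rows, each an object of numbers: "tx", "ty", "tz": the shift along the tool's x, y, z in m; "turn": the turn about the tool's z in rad; "gripper": the opening, from -1 (shut) to 1 (fully open), so that 0 is half open. In form: [{"tx": .., "ty": .., "tz": .., "turn": .., "gripper": ..}, ...]. A call has 1 to 5 rows; each row is the pose to reach, as a shift and turn from the pose commanded when the call began, along the tool's axes at that moment; what a row does not reach only later rows make up. A row lasts 1/8 s, in which the tool goes at most 62.5 mm and 10.7 degrees, less where a joint would pass 70% of its speed; a pose out of reach is approached as far as the arm can. A call with a gripper value outside its range is refused whole. The fingers move at their own pace and stop on an object; FORCE is the grip in N (left out, the last holds). Time passes only in rows, so rows that repeat a pose let the fingers close. It gives the time, the measured TCP pose, the force, the opening and the grip force at its end, in the units of the state.
- status.observe(): the state, without advancing time (a new reading comes with each control period).
- cams.camera(name): name is "scene" or "top"; returns a dict with "img" (420x560x3 uint8, red, green, blue), "range_z" (420x560 float32, m along the optical axis (not along the pixel's ray), 0 where there is no reading), "fovy" (degrees; the focal length in pixels is half the picture's height over the tangent of half this angle, whatever the lens; pixels are square), "cx", "cy" (the principal point, pixels), "camera_from_world" (4x4, takes a point from world to camera coordinates). Camera axes: x right, y up, looking along -z (the intrinsics and any distortion apply to the point x, -y, -z); pixel columns grow to the right and rows downward; lengths in m; the calibration is good to about 2 mm. A picture is of the moment at which its call begins.
- job_done(): hands the job in; it is judged then, once.
Trained networks look in the newest picture that a camera, given by its name, has taken for a name from the list of things; names that differ only in an ending like _2 or _b are one class to them, and where a whole thing is asked for, a point or a joint stands for the part that bears it (a point fixed in the world has none). Each returns a list of dicts, best first, with "conf" (0 to 1); they miss things now and then, are a little off and sometimes report something else, mostly with a low value. They report only what shows in the picture. A call takes as long as a camera call.
- spotter.outline_of(camera, thing): "pixels" (420x560 bool, what is visible of it) and "extent" ([left, top, right, bottom] as shares, 0 to 1, of the picture: columns of its width, rows of its height, round what is visible of it).
- spotter.mark_of(camera, thing): "position" ([column, row] as shares, 0 to 1, of the picture: columns of its width, rows of its height: a listed point, or the origin of a listed thing).
The state is a dict: "time_s": time; "joint_positions": joint angles; "qvel": joint speeds; "joint_efforts": joint torques, N m; "ee_pos": TCP position; "tool_rot": TCP orientation; "wrist_force": force on the tool from outside, world axes, zero at the start; "ft_torque": the same for the moment, N m; "opening": finger opening in m; "grip_force": force on a finger pad.
Only numpy, scipy, OpenCV 4.12 (cv2) and the standard library are available. Lean on these libraries where they do the work, as an engineer would, in place of code of your own. Each camera call takes 0.05 s, during which the arm holds its last target. There are 200 camera calls.

## Working session

There is one attempt and no reset: what is moved stays moved. The work goes in short steps, Python scripts to look and compute and a shell command to move; the robot and the scene stay as the last step left them, time stands still between calls to the robot, and variables do not carry over. Pictures are saved under pics/ and viewed, at most 10 in all, crops included, and the job is handed in when it is done.

```bash
ls; mkdir -p pics
cat > h.py <<'E'
import numpy as np, cv2
from workcell import status, cams, spotter
from scipy.spatial.transform import Rotation as R
def cam(n): return cams.camera(n)
def f(c): return 210/np.tan(np.radians(c['fovy'])/2)
def unproj(c,u,v,z):
    F=f(c); p=np.array([(u-c['cx'])/F*z, -(v-c['cy'])/F*z, -z,1.])
    return (np.linalg.inv(c['camera_from_world'])@p)[:3]
def ray(c,u,v,h):  # intersect with world height h
    o=np.linalg.inv(c['camera_from_world'])[:3,3]; p=unproj(c,u,v,1.); d=p-o
    return o+d*(h-o[2])/d[2]
def proj(c,P):
    q=c['camera_from_world']@np.append(P,1); F=f(c)
    return c['cx']+F*q[0]/-q[2], c['cy']-F*q[1]/-q[2]
def cloud(c):
    v,u=np.mgrid[0:420,0:560]; z=c['range_z']; F=f(c)
    p=np.stack([(u-c['cx'])/F*z,-(v-c['cy'])/F*z,-z,np.ones_like(z)],-1)
    return (p@np.linalg.inv(c['camera_from_world']).T)[...,:3]
def st():
    s=status.observe(); print(s['time_s'],np.round(s['ee_pos'],4),np.round(R.from_quat(s['tool_rot']).as_matrix(),3).tolist(),np.round(s['joint_positions'],3),'F',np.round(s['wrist_force'],1),s['opening'],s['grip_force']); return s
E
python3 - <<'E'
from h import *
s=st()
for n in ('scene','top'):
    c=cam(n); cv2.imwrite(f'pics/{n}0.png',c['img'][:,:,::-1])
    print(n,{k:v for k,v in c.items() if k not in('img','range_z')})
    P=cloud(c)
    for t in ['long_rod','short_rod','rack','station','start_button','brown_vial','white_vial']:
        for r in spotter.outline_of(n,t)[:2]:
            m=r['pixels']&(c['range_z']>0); p=P[m]
            if len(p): print(t,round(r['conf'],2),np.round(np.array(r['extent'])*[560,420,560,420]),'med',np.round(np.median(p,0),3),'lo',np.round(np.percentile(p,3,axis=0),3),'hi',np.round(np.percentile(p,97,axis=0),3))
    for t in ['upper_mouth','lower_mouth','start_button_top','long_rod_tip','long_rod','short_rod','rack']:
        for r in spotter.mark_of(n,t)[:1]:
            u=np.array(r['position'])*[560,420]
            h={'upper_mouth':.124,'lower_mouth':.062,'start_button_top':.042,'rack':0}.get(t,.006)
            print(t,round(r['conf'],2),np.round(u,1),np.round(ray(c,*u,h),3))
E
```

```text
pics
0.0 [ 0.2141 -0.5868  0.2305] [[0.939, 0.343, -0.001], [0.343, -0.939, 0.001], [-0.0, -0.001, -1.0]] [ 1.198  0.333 -0.065  1.461  0.022  1.35  -0.089] F [-0.7 -0.3 -0.4] 0.08527499706518858 0.0
scene {'fovy': 44.64639733522002, 'cx': 278.8157978121231, 'cy': 202.68745403947926, 'camera_from_world': array([[-0.93079875,  0.36534911,  0.01156395,  0.43142367],
       [-0.29676472, -0.77378009,  0.55963834,  0.29691392],
       [ 0.21341132,  0.51747889,  0.82865627, -1.14941038],
       [ 0.        ,  0.        ,  0.        ,  1.        ]])}
long_rod 0.74 [283. 160. 297. 211.] med [0.533 0.227 0.124] lo [0.511 0.163 0.006] hi [0.54  0.232 0.163]
short_rod 0.71 [327. 175. 343. 200.] med [0.455 0.238 0.088] lo [0.432 0.226 0.048] hi [0.462 0.244 0.118]
rack 0.89 [274. 185. 355. 234.] med [0.496 0.244 0.049] lo [0.432 0.201 0.002] hi [0.556 0.26  0.053]
station 0.66 [234.  89. 311. 171.] med [0.503 0.072 0.057] lo [0.447 0.024 0.009] hi [0.55  0.101 0.121]
start_button 0.67 [351. 248. 366. 263.] med [0.47  0.357 0.058] lo [0.459 0.345 0.053] hi [0.482 0.368 0.06 ]
start_button 0.31 
[... 1568 characters left out ...]
007] hi [0.588 0.385 0.06 ]
brown_vial 0.6 [263. 197. 291. 258.] med [0.491 0.227 0.05 ] lo [0.43  0.2   0.044] hi [0.55  0.254 0.053]
white_vial 0.73 [296. 154. 308. 170.] med [0.629 0.167 0.04 ] lo [0.621 0.155 0.006] hi [0.642 0.178 0.06 ]
white_vial 0.18 [332. 196. 384. 256.] med [0.488 0.067 0.085] lo [0.437 0.018 0.009] hi [0.55  0.101 0.123]
upper_mouth 0.67 [371.6 231.3] [0.475 0.048 0.124]
lower_mouth 0.7 [360.1 233.1] [0.475 0.06  0.062]
start_button_top 0.57 [215.5 241.6] [0.468 0.355 0.042]
long_rod_tip 0.61 [205.5 191.6] [0.578 0.381 0.006]
long_rod 0.71 [279.8 212.7] [0.527 0.221 0.006]
short_rod 0.69 [273.5 247.5] [0.453 0.236 0.006]
rack 0.68 [276.9 231.5] [0.487 0.228 0.   ]
```

Run:
```python
import cv2,numpy as np
a=cv2.imread('pics/scene0.png');b=cv2.imread('pics/top0.png')
cv2.imwrite('pics/s1.png',cv2.resize(a,(784,588)))
cv2.imwrite('pics/t1.png',cv2.resize(b[100:320,150:443],(784,588),interpolation=cv2.INTER_CUBIC))
```

```text
(no output)
```

View pics/s1.png

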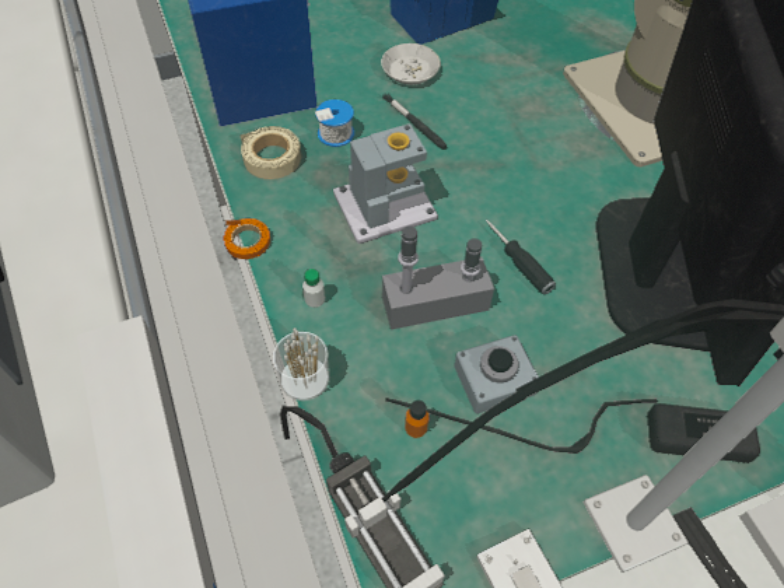

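View pics/t1.png

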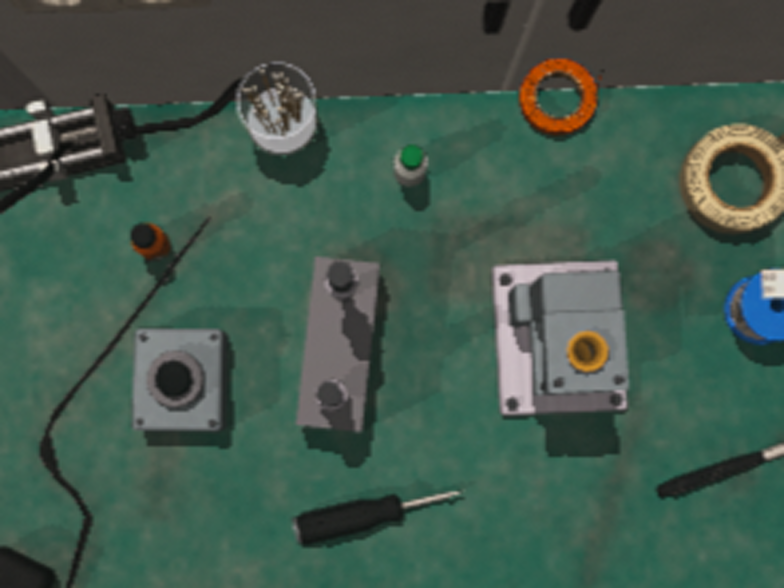

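The scene view shows the station with gold bushings at (398,140)–(398,175), and the rack with the long rod at (408,245), the short rod at (472,255) and the button at (500,360). The vials are at (314,287) and (417,418). The top crop agrees: long head (341,277), short head (332,394), upper bushing (588,350). Next I refine the positions and check obstacle heights.

```bash
cat > m.py <<'E'
from h import *
for n in ('scene','top'):
    c=cam(n); P=cloud(c)
    hsv=cv2.cvtColor(c['img'],cv2.COLOR_RGB2HSV)
    # bushing: rim
    for r in spotter.outline_of(n,'station')[:1]:
        y,x,y2,x2=[int(v) for v in np.array(r['extent'])[[1,0,3,2]]*[420,560,420,560]]
        m=np.zeros((420,560),bool); m[y:y2,x:x2]=1
        g=m&(hsv[...,0]>12)&(hsv[...,0]<35)&(hsv[...,1]>120)
        k,l,s,ce=cv2.connectedComponentsWithStats(g.astype(np.uint8))
        for i in range(1,k):
            if s[i,4]>15:
                b=s[i]; u,v=b[0]+(b[2]-1)/2,b[1]+(b[3]-1)/2
                print(n,'gold',b,np.round(ray(c,u,v,.124),4),np.round(ray(c,u,v,.062),4),np.round(np.median(P[l==i],0),4))
    # cylinders heads: points in the height band
    for nm,x0,y0,lo,hi in (('long',.53,.224,.120,.158),('short',.455,.236,.075,.113),('btn',.468,.355,.05,.064)):
        q=P[(abs(P[...,0]-x0)<.025)&(abs(P[...,1]-y0)<.025)&(P[...,2]>lo)&(P[...,2]<hi+.008)]
        tp=q[q[:,2]>np.percentile(q[:,2],99)-.004]
        print(n,nm,len(q),'top mean',np.round(tp.mean(0),4),'mid range',np.round((tp.max(0)+tp.min(0))/2,4),np.round(tp.max(0)-tp.min(0),3),'all',np.round(q.mean(0),4))
    if n=='scene':
        H={}
    q=P[c['range_z']>0]
    print('heights (rows x .0.. step .1; cols y -.7..0.7)')
    for x in np.arange(0,.8,.1):
        print(round(x,1),[round(float(np.max(z)),2) if len(z) else None for y in np.arange(-.7,.7,.1) for z in [q[(q[:,0]>=x)&(q[:,0]<x+.1)&(q[:,1]>=y)&(q[:,1]<y+.1),2]]])
E
python3 m.py
```

```text
scene gold [277  95  15  12 147] [0.4762 0.0539 0.124 ] [ 0.4518 -0.0039  0.062 ] [0.4742 0.0478 0.1222]
scene gold [277 120  14  11  96] [0.4989 0.1085 0.124 ] [0.4767 0.0558 0.062 ] [0.4753 0.05   0.0606]
scene long 260 top mean [0.5316 0.2232 0.1616] mid range [0.5315 0.2231 0.1618] [0.016 0.017 0.004] all [0.5333 0.2265 0.1474]
scene short 233 top mean [0.4529 0.2345 0.1166] mid range [0.4524 0.234  0.1168] [0.017 0.018 0.004] all [0.4548 0.2375 0.1021]
scene btn 260 top mean [0.4697 0.356  0.0588] mid range [0.47   0.3557 0.0598] [0.026 0.026 0.005] all [0.4707 0.3567 0.057 ]
heights (rows x .0.. step .1; cols y -.7..0.7)
0.0 [None, None, None, 0.0, 0.0, 0.02, 0.2, 0.22, 0.02, None, None, None, None, None]
0.1 [None, None, None, 0.0, 0.05, 0.01, 0.02, 0.02, 0.35, 0.4, 0.02, 0.0, 0.0, None]
0.2 [None, None, None, None, 0.08, 0.01, 0.01, 0.01, 0.02, 0.4, 0.38, 0.36, 0.04, 0.06]
0.3 [None, None, 0.0, 0.06, 0.09, 0.02, 0.02, 0.01, 0.03, 0.03, 0.0, 0.04, 0.38, 0.06]
0.4 [None, None, 0.01, 0.09, 0.01, 0.05, 0.05, 0.13, 0.02, 0.12, 0.06, 0.36, 0.42, 0.01]
0.5 [None, None, None, None, 0
[... 750 characters left out ...]
)
0.0 [None, None, None, 0.0, 0.0, 0.01, 0.02, 0.01, 0.0, None, None, None, None, None]
0.1 [None, None, None, 0.04, 0.09, 0.02, 0.02, 0.02, 0.26, 0.28, None, None, None, 0.09]
0.2 [None, None, None, 0.01, 0.1, 0.0, 0.0, 0.01, 0.02, 0.37, 0.42, 0.42, 0.35, 0.34]
0.3 [None, None, None, 0.06, 0.1, 0.02, 0.02, 0.01, 0.02, 0.03, 0.01, 0.04, 0.43, 0.06]
0.4 [None, None, None, 0.08, 0.01, 0.05, 0.05, 0.13, 0.01, 0.12, 0.06, 0.36, 0.43, 0.01]
0.5 [None, None, None, 0.1, 0.2, 0.2, 0.05, 0.12, 0.05, 0.16, 0.06, 0.3, 0.02, 0.02]
0.6 [None, None, None, None, 0.2, 0.2, 0.03, 0.02, 0.06, 0.09, 0.04, 0.13, 0.05, 0.01]
0.7 [None, None, None, 0.16, 0.33, 0.43, 0.43, 0.44, 0.44, 0.44, 0.44, 0.44, 0.47, 0.35]
```

```bash
cat >> h.py <<'E'
def go(p,yaw=None):
    s=st(); M=R.from_quat(s['tool_rot']).as_matrix(); d=M.T@(np.array(p)-s['ee_pos'])
    y=np.degrees(np.arctan2(M[1,1],M[0,1])); print('shift',np.round(d,4),'len',round(float(np.linalg.norm(d)),3),'yaw_y',round(float(y),1), 'turn',None if yaw is None else round(float(np.radians((y-yaw+180)%360-180)),3))
E
python3 -m creep '[{"tx":0.04,"ty":-0.03,"tz":-0.05,"turn":-0.18,"gripper":-1},{"tx":0.08,"ty":-0.07,"tz":-0.08,"turn":-0.36,"gripper":-1},{"tx":0.12,"ty":-0.105,"tz":-0.1,"turn":-0.54,"gripper":-1},{"tx":0.16,"ty":-0.14,"tz":-0.1,"turn":-0.72,"gripper":-1},{"tx":0.16,"ty":-0.14,"tz":-0.1,"turn":-0.9,"gripper":-1}]' 30
python3 - <<'E'
from h import *
go([.46,-.1,.33],82)
c=cam('top'); d=cam('scene')
def ed(c,b):
    x,y,w,h=b; i=c['img'][y:y+h,x:x+w,::-1]; return cv2.resize(i,(390,390),interpolation=cv2.INTER_NEAREST)
cv2.imwrite('pics/b1.png',np.hstack([ed(c,(350,210,39,39)),ed(d,(265,85,39,39))]))
E
```

```text
time_s: 2.33
ee_pos: [0.3196, -0.397, 0.3326]
tool_rot: [0.807, 0.59, 0.0, 0.001]
wrist_force: [-0.6, -1.3, -0.4]
opening: 0.0004
grip_force: 0.0
2.325 [ 0.3196 -0.397   0.3326] [[0.303, 0.953, 0.002], [0.953, -0.303, -0.001], [-0.001, 0.002, -1.0]] [ 1.065  0.054 -0.272  1.581  0.014  1.507  0.485] F [-0.6 -1.3 -0.4] 0.00037032834646703324 0.0
shift [0.3256 0.0437 0.0025] len 0.329 yaw_y -17.6 turn -1.739
```

View pics/b1.png

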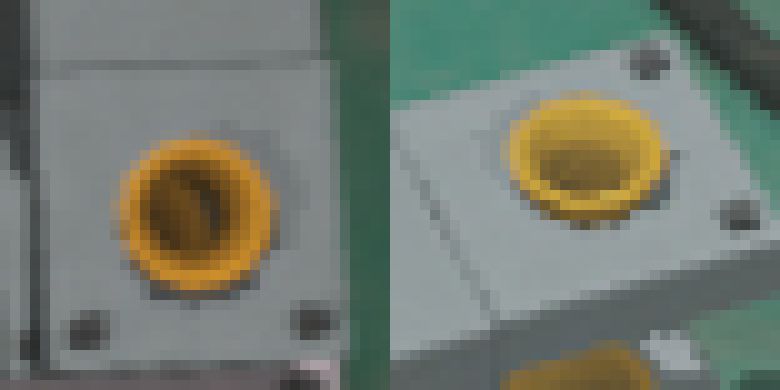

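The mouth rim centre is at about (369.3,231) px in the top picture and (284,100) in the scene picture. Both give an upper mouth near (0.476, 0.0535).

```bash
python3 -m creep '[{"tx":0.06,"ty":0.01,"turn":-0.18,"gripper":-1},{"tx":0.12,"ty":0.02,"turn":-0.36,"gripper":-1},{"tx":0.18,"ty":0.03,"turn":-0.54,"gripper":-1},{"tx":0.24,"ty":0.035,"turn":-0.72,"gripper":-1},{"tx":0.30,"ty":0.04,"turn":-0.9,"gripper":-1}]'
python3 -c "
from h import *
go([.49,.1,.33],82);go([.469,.355,.33])"
```

```text
2.425 [ 0.3169 -0.4003  0.3318] [[0.312, 0.95, 0.0], [0.95, -0.312, -0.001], [-0.001, 0.001, -1.0]] [ 1.067  0.056 -0.267  1.58   0.015  1.507  0.482] F [-1.1 -0.8 -1.3] 0.0002597358630313987 0.0
shift [0.5293 0.0084 0.0013] len 0.529 yaw_y -18.2 turn -1.748
2.425 [ 0.3169 -0.4003  0.3318] [[0.312, 0.95, 0.0], [0.95, -0.312, -0.001], [-0.001, 0.001, -1.0]] [ 1.067  0.056 -0.267  1.58   0.015  1.507  0.482] F [-1.1 -0.8 -1.3] 0.0002597358630313987 0.0
shift [ 0.765  -0.0911  0.0011] len 0.77 yaw_y -18.2 turn Noneschema error: expected keys tx, ty, tz, turn, gripper
```

```bash
python3 -m creep '[{"tx":0.06,"ty":0.01,"tz":0,"turn":-0.18,"gripper":-1},{"tx":0.12,"ty":0.02,"tz":0,"turn":-0.36,"gripper":-1},{"tx":0.18,"ty":0.03,"tz":0,"turn":-0.54,"gripper":-1},{"tx":0.24,"ty":0.035,"tz":0,"turn":-0.72,"gripper":-1},{"tx":0.30,"ty":0.04,"tz":0,"turn":-0.9,"gripper":-1}]'
python3 -c "
from h import *
go([.49,.1,.33],82);go([.469,.355,.33])"
```

```text
time_s: 3.05
ee_pos: [0.4496, -0.1278, 0.3313]
tool_rot: [0.476, 0.879, 0.0, 0.0]
wrist_force: [1.1, -0.9, -0.8]
opening: 0.0002
grip_force: 0.0
3.05 [ 0.4496 -0.1278  0.3313] [[-0.546, 0.838, 0.0], [0.838, 0.546, -0.0], [-0.0, 0.0, -1.0]] [ 0.774 -0.03  -0.573  1.662 -0.016  1.504  0.78 ] F [ 1.1 -0.9 -0.8] 0.00017613323886766025 0.0
shift [0.1687 0.1584 0.0013] len 0.231 yaw_y 33.1 turn -0.853
3.05 [ 0.4496 -0.1278  0.3313] [[-0.546, 0.838, 0.0], [0.838, 0.546, -0.0], [-0.0, 0.0, -1.0]] [ 0.774 -0.03  -0.573  1.662 -0.016  1.504  0.78 ] F [ 1.1 -0.9 -0.8] 0.00017613323886766025 0.0
shift [0.3938 0.2801 0.0013] len 0.483 yaw_y 33.1 turn None
```

```bash
python3 -m creep '[{"tx":0.035,"ty":0.03,"tz":0,"turn":-0.17,"gripper":-1},{"tx":0.07,"ty":0.065,"tz":0,"turn":-0.34,"gripper":-1},{"tx":0.105,"ty":0.1,"tz":0,"turn":-0.51,"gripper":-1},{"tx":0.14,"ty":0.13,"tz":0,"turn":-0.68,"gripper":-1},{"tx":0.17,"ty":0.16,"tz":0,"turn":-0.85,"gripper":-1}]'
python3 -c "
from h import *
go([.469,.355,.25],82)"
```

```text
time_s: 3.68
ee_pos: [0.4904, 0.1018, 0.3314]
tool_rot: [0.071, 0.997, 0.0, 0.0]
wrist_force: [0.0, -0.1, 0.2]
opening: -0.0001
grip_force: 0.0
3.675 [0.4904 0.1018 0.3314] [[-0.99, 0.142, 0.0], [0.142, 0.99, -0.0], [-0.0, 0.0, -1.0]] [ 0.501  0.079 -0.833  1.578  0.058  1.51   1.094] F [ 0.  -0.1  0.2] -9.777868716804503e-05 0.0
shift [0.0572 0.2475 0.0814] len 0.267 yaw_y 81.8 turn -0.003
```

```bash
python3 -m creep '[{"tx":0.012,"ty":0.05,"tz":0,"turn":0,"gripper":-1},{"tx":0.024,"ty":0.1,"tz":0,"turn":0,"gripper":-1},{"tx":0.036,"ty":0.15,"tz":0,"turn":0,"gripper":-1},{"tx":0.048,"ty":0.2,"tz":0.04,"turn":0,"gripper":-1},{"tx":0.057,"ty":0.247,"tz":0.08,"turn":0,"gripper":-1}]'
python3 -c "
from h import *
go([.469,.355,.07],82)"
```

```text
time_s: 4.3
ee_pos: [0.4697, 0.3525, 0.2519]
tool_rot: [0.075, 0.997, 0.0, 0.0]
wrist_force: [0.7, -1.3, 0.8]
opening: 0.0
grip_force: 0.0
4.3 [0.4697 0.3525 0.2519] [[-0.989, 0.149, 0.001], [0.149, 0.989, 0.0], [-0.001, 0.0, -1.0]] [ 0.026  0.384 -0.959  1.497  0.316  1.423  0.477] F [ 0.7 -1.3  0.8] 4.120221400976806e-05 0.0
shift [0.0012 0.0023 0.1819] len 0.182 yaw_y 81.4 turn -0.01
```

```bash
python3 -m creep '[{"tx":0.001,"ty":0.002,"tz":0.05,"turn":0,"gripper":-1},{"tx":0.001,"ty":0.002,"tz":0.1,"turn":0,"gripper":-1},{"tx":0.001,"ty":0.002,"tz":0.15,"turn":0,"gripper":-1},{"tx":0.001,"ty":0.002,"tz":0.18,"turn":0,"gripper":-1},{"tx":0.001,"ty":0.002,"tz":0.182,"turn":0,"gripper":-1}]'
python3 -m creep '[{"tx":0,"ty":0,"tz":0.004,"turn":0,"gripper":-1},{"tx":0,"ty":0,"tz":0.008,"turn":0,"gripper":-1},{"tx":0,"ty":0,"tz":0.010,"turn":0,"gripper":-1},{"tx":0,"ty":0,"tz":0.012,"turn":0,"gripper":-1},{"tx":0,"ty":0,"tz":0.013,"turn":0,"gripper":-1}]'
python3 -m creep '[{"tx":0,"ty":0,"tz":0.002,"turn":0,"gripper":-1},{"tx":0,"ty":0,"tz":0.002,"turn":0,"gripper":-1}]'
```

```text
time_s: 4.92
ee_pos: [0.4675, 0.3522, 0.0686]
tool_rot: [0.073, 0.997, -0.001, -0.002]
wrist_force: [-0.2, -1.0, 0.3]
opening: 0.0002
grip_force: 0.0
time_s: 5.55
ee_pos: [0.468, 0.3539, 0.058]
tool_rot: [0.071, 0.997, 0.0, 0.0]
wrist_force: [0.1, -1.0, 1.4]
opening: -0.0
grip_force: 0.7
time_s: 5.8
ee_pos: [0.468, 0.3539, 0.056]
tool_rot: [0.071, 0.997, -0.0, 0.0]
wrist_force: [-0.3, -1.4, 2.7]
opening: -0.0
grip_force: 1.3
```

```bash
python3 -m creep '[{"tx":0,"ty":0,"tz":0.002,"turn":0,"gripper":-1},{"tx":0,"ty":0,"tz":0.003,"turn":0,"gripper":-1},{"tx":0,"ty":0,"tz":0.003,"turn":0,"gripper":-1}]'
python3 -m creep '[{"tx":0,"ty":0,"tz":0.001,"turn":0,"gripper":-1},{"tx":0,"ty":0,"tz":0.002,"turn":0,"gripper":-1},{"tx":0,"ty":0,"tz":0.002,"turn":0,"gripper":-1}]'
```

```text
time_s: 6.18
ee_pos: [0.4681, 0.3539, 0.053]
tool_rot: [0.071, 0.997, 0.0, 0.0]
wrist_force: [0.2, -1.2, 3.8]
opening: 0.0
grip_force: 2.2
time_s: 6.55
ee_pos: [0.4681, 0.354, 0.052]
tool_rot: [0.071, 0.997, -0.0, 0.0]
wrist_force: [-3.2, -4.9, 16.1]
opening: -0.0001
grip_force: 7.9
```

```bash
python3 -m creep '[{"tx":0,"ty":0,"tz":-0.01,"turn":0,"gripper":-1},{"tx":0,"ty":0,"tz":-0.05,"turn":0,"gripper":-1},{"tx":0,"ty":0,"tz":-0.1,"turn":0,"gripper":-1},{"tx":0,"ty":0,"tz":-0.16,"turn":0,"gripper":-1},{"tx":0,"ty":0,"tz":-0.21,"turn":0,"gripper":-1}]'
python3 -m creep '[{"tx":-0.02,"ty":-0.03,"tz":0,"turn":0,"gripper":0.2},{"tx":-0.04,"ty":-0.06,"tz":0,"turn":0,"gripper":0.2},{"tx":-0.06,"ty":-0.09,"tz":0,"turn":0,"gripper":0.2},{"tx":-0.081,"ty":-0.121,"tz":0,"turn":0,"gripper":0.2},{"tx":-0.081,"ty":-0.121,"tz":0,"turn":0,"gripper":0.2}]'
python3 - <<'E'
from h import *
go([.531,.223,.18],81.8)
c=cam('scene'); P=cloud(c)
q=P[(abs(P[...,0]-.468)<.02)&(abs(P[...,1]-.355)<.02)]; print(np.percentile(q[:,2],[50,90,99]))
cv2.imwrite('pics/a2.png',cv2.resize(c['img'][60:300,180:450,::-1],(675,600)))
E
```

```text
time_s: 7.18
ee_pos: [0.4676, 0.354, 0.263]
tool_rot: [0.071, 0.998, 0.0, 0.0]
wrist_force: [1.0, -0.1, -0.6]
opening: 0.0002
grip_force: 0.0
time_s: 7.8
ee_pos: [0.5325, 0.2191, 0.2602]
tool_rot: [0.074, 0.997, -0.001, -0.0]
wrist_force: [0.7, -0.2, -0.2]
opening: 0.0511
grip_force: 0.0
7.8 [0.5325 0.2191 0.2602] [[-0.989, 0.147, -0.001], [0.147, 0.989, -0.001], [0.0, -0.001, -1.0]] [ 0.272  0.339 -0.925  1.514  0.273  1.425  0.758] F [ 0.7 -0.2 -0.2] 0.05109057219621916 0.0
shift [0.0021 0.0037 0.0802] len 0.08 yaw_y 81.6 turn -0.004
[0.04938466 0.05896351 0.06034224]
```

View pics/a2.png

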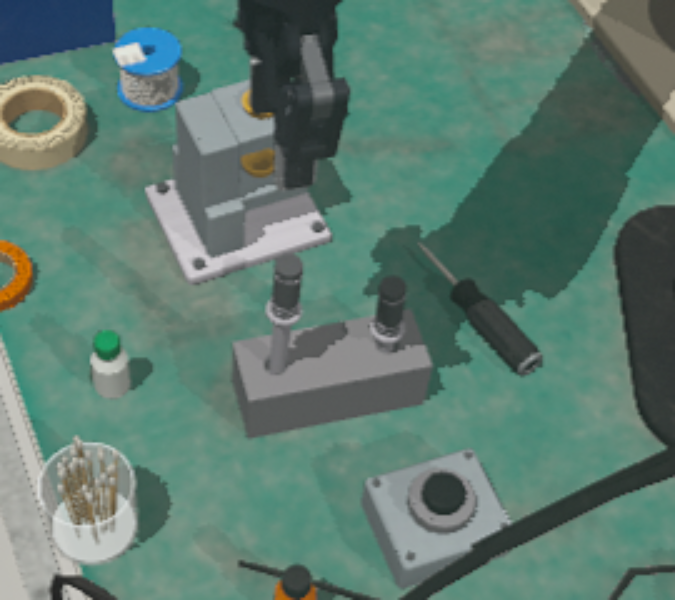

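```bash
python3 -m creep '[{"tx":0.001,"ty":0.001,"tz":0.03,"turn":0,"gripper":0.2},{"tx":0.001,"ty":0.001,"tz":0.06,"turn":0,"gripper":0.2},{"tx":0.001,"ty":0.001,"tz":0.08,"turn":0,"gripper":0.2},{"tx":0.001,"ty":0.001,"tz":0.08,"turn":0,"gripper":0.2}]'
python3 - <<'E'
from h import *
go([.531,.223,.126],81.8)
E
```

```text
time_s: 8.35
ee_pos: [0.5292, 0.224, 0.1798]
tool_rot: [0.07, 0.998, -0.0, -0.001]
wrist_force: [-0.2, 0.1, 0.3]
opening: 0.051
grip_force: 0.0
8.35 [0.5292 0.224  0.1798] [[-0.99, 0.14, -0.002], [0.14, 0.99, -0.001], [0.002, -0.001, -1.0]] [ 0.251  0.396 -0.906  1.628  0.322  1.279  0.717] F [-0.2  0.1  0.3] 0.05101987506410188 0.0
shift [-0.002  -0.0007  0.0538] len 0.054 yaw_y 81.9 turn 0.002
```

```bash
python3 -m creep '[{"tx":-0.001,"ty":-0.001,"tz":0.02,"turn":0,"gripper":0.2},{"tx":-0.001,"ty":-0.001,"tz":0.04,"turn":0,"gripper":0.2},{"tx":-0.001,"ty":-0.001,"tz":0.053,"turn":0,"gripper":0.2},{"tx":-0.001,"ty":-0.001,"tz":0.053,"turn":0,"gripper":-0.3}]'
python3 -m creep '[{"tx":0,"ty":0,"tz":0,"turn":0,"gripper":-1},{"tx":0,"ty":0,"tz":0,"turn":0,"gripper":-1},{"tx":0,"ty":0,"tz":0,"turn":0,"gripper":-1},{"tx":0,"ty":0,"tz":0,"turn":0,"gripper":-1}]' 60
```

```text
time_s: 8.85
ee_pos: [0.5304, 0.2224, 0.1267]
tool_rot: [0.071, 0.997, -0.0, -0.001]
wrist_force: [-0.9, -0.6, 1.0]
opening: 0.0346
grip_force: 0.0
time_s: 9.35
ee_pos: [0.5313, 0.2228, 0.1284]
tool_rot: [0.071, 0.997, 0.0, 0.0]
wrist_force: [-1.2, 0.2, 2.1]
opening: 0.0161
grip_force: 58.8
```

```bash
python3 -m creep '[{"tx":0,"ty":0,"tz":-0.015,"turn":0,"gripper":-1},{"tx":0,"ty":0,"tz":-0.03,"turn":0,"gripper":-1},{"tx":0,"ty":0,"tz":-0.045,"turn":0,"gripper":-1},{"tx":0,"ty":0,"tz":-0.065,"turn":0,"gripper":-1},{"tx":0,"ty":0,"tz":-0.085,"turn":0,"gripper":-1}]'
python3 -m creep '[{"tx":0,"ty":0,"tz":-0.02,"turn":0,"gripper":-1},{"tx":0,"ty":0,"tz":-0.045,"turn":0,"gripper":-1},{"tx":0,"ty":0,"tz":-0.07,"turn":0,"gripper":-1},{"tx":0,"ty":0,"tz":-0.08,"turn":0,"gripper":-1},{"tx":0,"ty":0,"tz":-0.08,"turn":0,"gripper":-1}]'
python3 - <<'E'
from h import *
go([.476,.0535,.285],81.8)
E
```

```text
time_s: 9.98
ee_pos: [0.531, 0.2227, 0.2146]
tool_rot: [0.071, 0.997, 0.0, 0.0]
wrist_force: [0.4, -0.0, -1.5]
opening: 0.0166
grip_force: 58.5
time_s: 10.6
ee_pos: [0.5311, 0.2228, 0.2933]
tool_rot: [0.071, 0.997, 0.0, 0.0]
wrist_force: [0.2, -0.5, -1.4]
opening: 0.0164
grip_force: 58.6
10.6 [0.5311 0.2228 0.2933] [[-0.99, 0.141, 0.001], [0.141, 0.99, 0.0], [-0.001, 0.0, -1.0]] [ 0.268  0.324 -0.933  1.46   0.26   1.486  0.767] F [ 0.2 -0.5 -1.4] 0.01636168609906467 58.57312560081482
shift [ 0.0307 -0.1754  0.0082] len 0.178 yaw_y 81.9 turn 0.001
```

```bash
python3 -m creep '[{"tx":0.006,"ty":-0.035,"tz":0,"turn":0,"gripper":-1},{"tx":0.012,"ty":-0.075,"tz":0,"turn":0,"gripper":-1},{"tx":0.019,"ty":-0.115,"tz":0,"turn":0,"gripper":-1},{"tx":0.026,"ty":-0.155,"tz":0,"turn":0,"gripper":-1},{"tx":0.031,"ty":-0.175,"tz":0,"turn":0,"gripper":-1}]'
python3 -m creep '[{"tx":0,"ty":0,"tz":0.01,"turn":0,"gripper":-1},{"tx":0,"ty":0,"tz":0.01,"turn":0,"gripper":-1},{"tx":0,"ty":0,"tz":0.01,"turn":0,"gripper":-1}]'
python3 - <<'E'
from h import *
go([.476,.0535,.285],81.8)
ims=[]
for n in('top','scene'):
    c=cam(n); u,v=proj(c,[.476,.0535,.15]); u,v=int(u),int(v)
    P=cloud(c)
    r=spotter.outline_of(n,'long_rod')
    if r:
        m=r[0]['pixels']&(c['range_z']>0); q=P[m]; print(n,r[0]['conf'],m.sum(),np.round(np.percentile(q,[3,50,97],axis=0),4).tolist())
    r=spotter.mark_of(n,'long_rod_tip')
    if r: w=np.array(r[0]['position'])*[560,420]; print('tip',r[0]['conf'],w,ray(c,*w,.163),'expect px',proj(c,[.476,.0535,.163]))
    ims.append(cv2.resize(c['img'][v-35:v+35,u-23:u+24,::-1],(390,580),interpolation=cv2.INTER_NEAREST))
cv2.imwrite('pics/a3.png',np.hstack(ims))
E
```

```text
time_s: 11.22
ee_pos: [0.4746, 0.0512, 0.2918]
tool_rot: [0.072, 0.997, -0.001, -0.001]
wrist_force: [0.5, -0.4, -1.9]
opening: 0.0163
grip_force: 59.0
time_s: 11.6
ee_pos: [0.4756, 0.0549, 0.2826]
tool_rot: [0.07, 0.998, 0.0, -0.0]
wrist_force: [0.9, -0.1, -2.2]
opening: 0.0161
grip_force: 59.0
11.6 [0.4756 0.0549 0.2826] [[-0.99, 0.139, -0.001], [0.139, 0.99, 0.001], [0.001, 0.0, -1.0]] [ 0.659  0.034 -0.873  1.713  0.026  1.407  1.213] F [ 0.9 -0.1 -2.2] 0.01611580703331401 59.02724504470825
shift [-0.0006 -0.0013 -0.0024] len 0.003 yaw_y 82.0 turn 0.003
top 0.41 35 [[0.4635, 0.0579, 0.1903], [0.4701, 0.0609, 0.2197], [0.4747, 0.0651, 0.2695]]
tip 0.52 [372.904 228.312] [0.4776156  0.05341681 0.163     ] expect px (np.float64(372.90586114176097), np.float64(229.2220683843791))
scene 0.93 472 [[0.3567, -0.2283, 0.0017], [0.4757, 0.0593, 0.2252], [0.4815, 0.0655, 0.2749]]
tip 0.9 [283.808  85.89 ] [0.47885464 0.05753824 0.163     ] expect px (np.float64(284.47564665645166), np.float64(83.95099412735291))
```

View pics/a3.png

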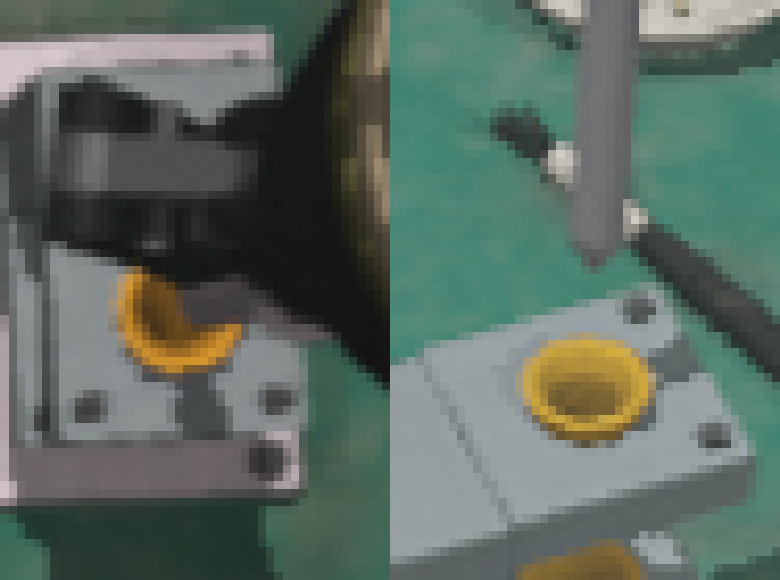

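The rod hangs upright. In the scene view its axis (tip at 597,262) extrapolates to the mouth centre (587,388) to within about 1 mm. Next I lower it into the flare by feel.

```bash
python3 -m creep '[{"tx":0.001,"ty":0,"tz":0.015,"turn":0,"gripper":-1},{"tx":0.001,"ty":0,"tz":0.03,"turn":0,"gripper":-1},{"tx":0.001,"ty":0,"tz":0.036,"turn":0,"gripper":-1},{"tx":0.001,"ty":0,"tz":0.036,"turn":0,"gripper":-1}]'
python3 -m creep '[{"tx":0,"ty":0,"tz":0.004,"turn":0,"gripper":-1},{"tx":0,"ty":0,"tz":0.008,"turn":0,"gripper":-1},{"tx":0,"ty":0,"tz":0.012,"turn":0,"gripper":-1},{"tx":0,"ty":0,"tz":0.012,"turn":0,"gripper":-1}]'
python3 - <<'E'
from h import *
st()
ims=[]
for n in('top','scene'):
    c=cam(n); u,v=proj(c,[.476,.0535,.135]); u,v=int(u),int(v)
    ims.append(cv2.resize(c['img'][v-23:v+24,u-23:u+24,::-1],(390,390),interpolation=cv2.INTER_NEAREST))
cv2.imwrite('pics/a4.png',np.hstack(ims))
E
```

```text
time_s: 12.4
ee_pos: [0.4743, 0.0539, 0.2463]
tool_rot: [0.071, 0.997, 0.0, -0.001]
wrist_force: [-0.1, -0.1, -1.8]
opening: 0.0161
grip_force: 59.0
time_s: 12.9
ee_pos: [0.4745, 0.0538, 0.2346]
tool_rot: [0.071, 0.997, -0.0, -0.0]
wrist_force: [0.3, -0.9, -1.4]
opening: 0.0164
grip_force: 59.0
12.9 [0.4745 0.0538 0.2346] [[-0.99, 0.141, -0.0], [0.141, 0.99, -0.0], [0.0, -0.0, -1.0]] [ 0.651  0.063 -0.877  1.793  0.05   1.309  1.191] F [ 0.3 -0.9 -1.4] 0.016385436960389507 59.026950001716614
```

View pics/a4.png

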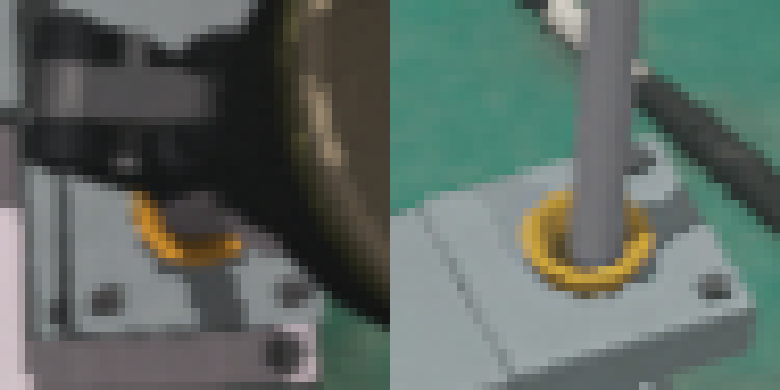

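The nose is in the flare, about 1–1.5 mm towards −x of centre (rod at column 597, rim centre near 590). I correct that and continue.

```bash
python3 -m creep '[{"tx":-0.001,"ty":0,"tz":0,"turn":0,"gripper":-1},{"tx":-0.0015,"ty":0,"tz":0.003,"turn":0,"gripper":-1},{"tx":-0.0015,"ty":0,"tz":0.008,"turn":0,"gripper":-1},{"tx":-0.0015,"ty":0,"tz":0.012,"turn":0,"gripper":-1},{"tx":-0.0015,"ty":0,"tz":0.012,"turn":0,"gripper":-1}]'
python3 -m creep '[{"tx":0,"ty":0,"tz":0.005,"turn":0,"gripper":-1},{"tx":0,"ty":0,"tz":0.010,"turn":0,"gripper":-1},{"tx":0,"ty":0,"tz":0.015,"turn":0,"gripper":-1},{"tx":0,"ty":0,"tz":0.015,"turn":0,"gripper":-1},{"tx":0,"ty":0,"tz":0.015,"turn":0,"gripper":-1}]'
```

```text
time_s: 13.62
ee_pos: [0.4758, 0.0537, 0.2225]
tool_rot: [0.071, 0.997, -0.0, -0.0]
wrist_force: [-0.3, -0.4, -1.2]
opening: 0.0163
grip_force: 59.0
time_s: 14.25
ee_pos: [0.4761, 0.0536, 0.2079]
tool_rot: [0.071, 0.997, -0.0, -0.0]
wrist_force: [-0.6, -0.3, -1.7]
opening: 0.0162
grip_force: 59.0
```

```bash
python3 -m creep '[{"tx":0,"ty":0,"tz":0.006,"turn":0,"gripper":-1},{"tx":0,"ty":0,"tz":0.012,"turn":0,"gripper":-1},{"tx":0,"ty":0,"tz":0.018,"turn":0,"gripper":-1},{"tx":0,"ty":0,"tz":0.024,"turn":0,"gripper":-1},{"tx":0,"ty":0,"tz":0.024,"turn":0,"gripper":-1}]'
python3 -m creep '[{"tx":0,"ty":0,"tz":0.003,"turn":0,"gripper":-1},{"tx":0,"ty":0,"tz":0.006,"turn":0,"gripper":-1},{"tx":0,"ty":0,"tz":0.009,"turn":0,"gripper":-1},{"tx":0,"ty":0,"tz":0.009,"turn":0,"gripper":-1}]'
```

```text
time_s: 14.88
ee_pos: [0.476, 0.0536, 0.1834]
tool_rot: [0.071, 0.997, -0.0, -0.0]
wrist_force: [2.6, -2.6, -3.3]
opening: 0.0166
grip_force: 58.9
time_s: 15.38
ee_pos: [0.4761, 0.0536, 0.1747]
tool_rot: [0.071, 0.997, -0.0, 0.0]
wrist_force: [3.2, -3.6, -3.1]
opening: 0.0163
grip_force: 58.8
```

```bash
python3 -m creep '[{"tx":-0.0008,"ty":-0.0008,"tz":0,"turn":0,"gripper":-1},{"tx":-0.0008,"ty":-0.0008,"tz":0.003,"turn":0,"gripper":-1},{"tx":-0.0008,"ty":-0.0008,"tz":0.007,"turn":0,"gripper":-1},{"tx":-0.0008,"ty":-0.0008,"tz":0.010,"turn":0,"gripper":-1},{"tx":-0.0008,"ty":-0.0008,"tz":0.010,"turn":0,"gripper":-1}]'
```

```text
time_s: 16.0
ee_pos: [0.4765, 0.0528, 0.1646]
tool_rot: [0.071, 0.997, -0.0, -0.0]
wrist_force: [-0.1, -0.3, -1.6]
opening: 0.0164
grip_force: 59.0
```

```bash
python3 -m creep '[{"tx":0,"ty":0,"tz":0.004,"turn":0,"gripper":-1},{"tx":0,"ty":0,"tz":0.008,"turn":0,"gripper":-1},{"tx":0,"ty":0,"tz":0.012,"turn":0,"gripper":-1},{"tx":0,"ty":0,"tz":0.014,"turn":0,"gripper":-1},{"tx":0,"ty":0,"tz":0.014,"turn":0,"gripper":-1}]'
python3 -m creep '[{"tx":0,"ty":0,"tz":0,"turn":0,"gripper":-1},{"tx":0,"ty":0,"tz":0,"turn":0,"gripper":-1},{"tx":0,"ty":0,"tz":0,"turn":0,"gripper":-1}]'
python3 - <<'E'
from h import *
s=st(); print(np.abs(s['qvel']).max())
c=cam('scene'); P=cloud(c)
u,v=proj(c,[.476,.0535,.07]); u,v=int(u),int(v)
cv2.imwrite('pics/a5.png',np.hstack([cv2.resize(c['img'][v-35:v+35,u-23:u+24,::-1],(390,580),interpolation=cv2.INTER_NEAREST),cv2.resize(c['img'][60:300,190:350,::-1],(390,580))]))
for n in ['brown_vial','white_vial','short_rod']:
    r=spotter.outline_of('scene',n)[0]; m=r['pixels']&(c['range_z']>0); print(n,r['conf'],np.round(np.median(P[m],0),3))
E
```

```text
time_s: 16.62
ee_pos: [0.4767, 0.0527, 0.1507]
tool_rot: [0.071, 0.997, -0.0, -0.0]
wrist_force: [1.3, -1.3, -3.0]
opening: 0.0165
grip_force: 59.0
time_s: 17.0
ee_pos: [0.4767, 0.0527, 0.1509]
tool_rot: [0.071, 0.997, -0.0, 0.0]
wrist_force: [1.8, -2.5, -3.1]
opening: 0.0164
grip_force: 59.0
17.0 [0.4767 0.0527 0.1509] [[-0.99, 0.141, 0.0], [0.141, 0.99, -0.0], [-0.0, -0.0, -1.0]] [ 0.617  0.162 -0.875  1.899  0.137  1.141  1.12 ] F [ 1.8 -2.5 -3.1] 0.016386656707556076 58.972540497779846
0.0016437614036901324
brown_vial 0.85 [0.584 0.383 0.038]
white_vial 0.88 [0.637 0.174 0.036]
short_rod 0.86 [0.459 0.238 0.096]
```

View pics/a5.png

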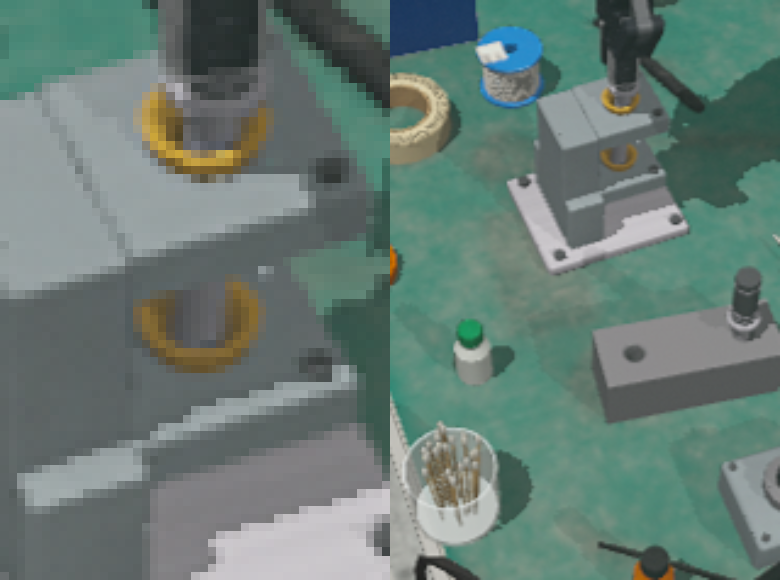

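The rod passes through both bushings (gold rings at (205,125) and (200,325)). Its collar is clear above the upper one at about row 90, the vials and short rod have not moved, and the arm is at rest.

```bash
python3 -c "
from workcell import job_done
print(job_done())"
```

```text
the job is handed in; nothing more can be done
None
```

The job is handed in: the button went fully down and came back up, and the long rod is held by its head at rest through both bushings. By the arm's readings, the nose is about 11 mm below the lower bushing and the collar about 9 mm clear of the upper one. The short rod and both vials were not moved.

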